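# Release a battery pack from its locked dock and click it into the sled

## Task

The battery pack in the charging dock is ready: slide the child-lock tab fully aside, press the release button it was covering, and let the pack pop up by itself before you take hold of it. Then lift the pack out and push it down into the empty battery bay of the controller sled until it clicks home, and let go. Leave the other things on the table where they are.

Things in the scene. Friction and masses are not known exactly. Their poses are not given: they have to be found in the camera images.
- dock: Grey charging dock 130 wide (y), 125 deep (x -91 to 34), 108 mm high, fixed. Origin on the table under it; x to its back, y to its left; the front faces roughly the robot. In front a key deck rises to the back at 28 deg (outward normal (-0.469,0,0.883) in the dock frame); the head above it lets only a tool tilted forward 20 to 45 deg (best 28, square to the deck) reach the deck.
- head_edge (a point): Middle of the lower front edge of the display head that overhangs the deck: at x -62, y 0, z 94 mm on the dock. The head is 14 mm tall (z 94 to 108), as wide as the dock, and runs back to the tower.
- lock_tab (a joint): Child-lock tab, a steel slide over the button: 36 mm along y, 43 mm uphill, 3 mm thick, its top 11 mm out of the deck. Metres: 0 = over the button, 0.042 = fully aside at its stop; grows as it slides to the dock's +y (left). Starts at 0 to 5 mm. Dry friction about 2 N; stays where left.
- tab_ridge (a point): Centre of the top of the tab's upright thumb ridge, in the middle of the tab (straight over the button when the tab is at 0): 10 mm thick along y, 28 mm long uphill, 13 mm tall, its top 23.7 mm out of the deck. Axes: x uphill, y the slide direction, z out of the deck.
- release_button (a joint): Black release button under the tab. Metres: 0 = out, 0.006 = fully pressed, square into the deck. Spring 2.5 to 4 N plus up to 3 N catch friction. The catch frees the pack after 3 to 5 mm: press fully, hold half a second. It may stay part-way in until the pack is lifted out, then springs back.
- button_top (a point): Centre of the button's top: 30 mm round, 6 mm out of the deck, at x -59, y -22, z 45 mm on the dock (sinks with it). Axes: x uphill, y the dock's y, z out of the deck. Tab rails, 14 mm high, leave 40 mm uphill-downhill centred on the button; end stops 10.5 mm high stand 26 mm to its -y and 68 mm to its +y side.
- ejector (a joint): Sprung, damped lifter under the pack in the dock's well. Metres: 0 = pack locked down, 0.018 = pack popped up.
- well_mouth (a point): Centre of the mouth of the dock's upright well, level with the tower top (z 108 mm), at x -2, y 0 on the dock. The well is 32.4 mm (x) by 62.4 mm (y); the pack stands in it.
- pack: Black upright battery pack 30 (x) by 60 (y) by 110 mm (z), 0.16 to 0.24 kg. Origin: centre of its underside. Locked, its underside is at z 54 mm and 56 mm stand out of the tower; popped up, 74 mm, loose with 1.2 mm play. Grip it across x near the top; 40 mm more lift clears the well. A 12 mm groove crosses each narrow (y) side 30 mm above the underside. Works either way round.
- sled: Controller sled, fixed: aluminium plate 90 (x) by 160 (y) by 6 mm with a controller board stack (49 mm high) on its +y half and the empty grey battery bay on its -y half. Origin: under the plate's centre, on the table.
- bay_seat (a point): Centre of the battery bay's floor, 10 mm above the table, at x 0, y -42 mm on the sled. The bay is an upright pocket 32.4 (x) by 62.4 mm (y) along the sled's axes, straight walls up to 42 mm above this floor, then a flared lip to 51 mm. The pack is home when its underside rests here, upright, long side along y, either way round.
- bay_ball (a joint): Sprung steel ball, 14 mm, in the bay's -y wall 30 mm above the bay floor. Metres pushed back: 0 = out, 0.001 to 0.004 while the pack's side rubs over it, 0 again once it clicks into the pack's groove in the last 5 mm. Pushing past it takes 10 to 15 N; the pack's weight is not enough.
- screwdriver: Small screwdriver, dark handle, 114 mm long, lying loose on the table: leave alone.
- memory_stick: Orange memory stick, 46 mm long, lying loose on the table: leave alone.
- tape: Roll of black tape, 67 mm across, 18 mm high, lying loose at the back of the table: leave alone.
Mind the look-alikes: they are no part of the job. Leave any purple look-alike of the pack alone.

How it is judged:
On the way, in this order (a step that is already met when the one before it is completed fails the run):
1. the lock tab is slid fully aside (38 mm or more of 42) while the pack is still locked down (value of joint lock_tab above 0.038 m and value of joint ejector below 0.003 m), for 0.1 s.
2. the pack has popped up (ejector 15 mm or more) with the tab still aside (value of joint ejector above 0.015 m and value of joint lock_tab above 0.034 m), for 0.1 s.
At the end, for the whole second after the job is handed in: pack at rest in the bay: underside within 3 mm of the floor and 4 mm of its centre, upright within 0.06 rad, square within 0.1 rad, sprung ball out in the groove (pushed back under 1 mm); the dock's button is back out (under 1 mm) (z of pack in the frame of bay_seat between -0.003 and 0.003 m and horizontal distance between pack and bay_seat below 0.004 m and angle between pack's own z axis and vertical below 0.06 rad and angle between the y axis of pack and the y axis of bay_seat, either way round below 0.1 rad and value of joint each of bay_ball, release_button below 0.001 m and linear speed of pack below 0.01 m/s); the robot touches nothing.
It fails at once if the pack is gripped or pulled (over 4 N from the fingers) while it is still locked down in the dock (value of joint ejector below 0.004 m and contact force between the fingers and pack above 4 N).
It fails at once if a bystander is moved by more than 20 mm (distance of any of screwdriver, memory_stick, tape from where it was at the start of the episode above 0.02 m).
It also fails if it takes over 58 s, if anything falls off the work surface, if the arm or the gripper's body presses on something with over 40 N, if the wrist force passes 120 N, or if a joint passes its speed limit or range.

## Robot

A 7-joint arm with a two-finger parallel gripper is mounted at the origin on the work surface; the furniture and walls round the work are solid. World frame = base frame: x ahead of the robot, y to its left, z up, the work surface at z = 0. Lengths are in m, angles in rad, forces in N, time in s.
With the tool pointing down it reaches from about 0.35 to 0.9 m from the base axis. Payload 8.1 kg.
Tool frame: the origin (TCP) lies between the finger pads; the fingertips stand 11 mm ahead of it and the grasp point (between the pads) lies 8 mm behind it; z points along the fingers, y is the line along which they close (so a half turn about z gives the same grasp; the last joint's range is limited). The gripper opens to 92 mm and grips with 3 to 60 N. Pads are 19 mm wide; open, the fingers measure 130 mm over their backs; the gripper's body (75 mm by 190 mm) begins 47 mm behind the grasp point.
Start: joints at [-1.297, 0.434, 0.025, 1.573, -0.012, 1.134, -0.075], TCP at [0.23, 0.581, 0.238] pointing down, gripper open.
Joint ranges: [-2.62, 2.62], [-0.44, 2.09], [-1.27, 1.32], [0.08, 2.57], [-1.32, 4.46], [0.12, 2], [-2.74, 2.74]. Speed limits (rad/s): [2.22, 2.22, 3.01, 3.01, 3.14, 3.14, 3.14].

## Interface

Orientations are given as a rotation vector (axis times angle).
In Python, from cell import observe, get_image, camera_params, sign_off gives the robot as it stands.
- The arm moves only by the shell command python3 -m pendant 'ROWS' [FORCE]. ROWS is JSON, one flat list of numbers, 7 for each row, row after row: the shift along the tool's x, y, z in m, then the turn, a rotation vector about the tool's x, y, z in rad, then the finger opening in m, from 0 to 0.0918. In form: [dx, dy, dz, rx, ry, rz, jaw, dx, dy, dz, rx, ry, rz, jaw, ...]. A call has 1 to 10 rows; each row shifts and turns the commanded pose from where the row before left it, along the tool's axes as they then stand; what a row does not reach is not made up. A row lasts 1/8 s, in which the tool goes at most 62.5 mm and 10.7 degrees, less where a joint would pass 70% of its speed; a pose out of reach is approached as far as the arm can. A call is refused whole if a number of a shift passes 0.0625 or a number of a turn 0.188, either way. A call with a gripper value outside its range is refused whole. The fingers move at their own pace and stop on an object; FORCE is the grip in N (left out, the last holds). Time passes only in rows, so rows that do not move let the fingers close. It gives the time, the measured TCP pose, the force, the opening and the grip force at its end, in the units of the state.
- observe(): the state, without advancing time (a new reading comes with each control period).
- get_image(name): name is "scene" or "side" or "wrist"; returns the picture (480x640x3 uint8, red, green, blue); there is no depth.
- camera_params(name): a dict with "intrinsics" (3x3 intrinsics, pixels), "dist" ([k1, k2, p1, p2, k3] as OpenCV has them; the pictures are not rectified), "eye" and "rotation" of the camera in the world; the wrist camera has in their place "T_tool_cam" (4x4, takes a point from camera to tool coordinates, whose origin is the TCP and whose axes are the flange's). Camera axes: x right, y down, z forward; pixel columns grow to the right and rows downward; lengths in m; the calibration is good to about 2 mm. A picture is of the moment at which its call begins: read the wrist's pose just before it. camera_params takes no time and is no camera call.
- sign_off(): hands the job in; it is judged then, once.
The state is a dict: "clock": time; "joints": joint angles; "dq": joint speeds; "joint_efforts": joint torques, N m; "position": TCP position; "ee_rot": TCP orientation; "force": force on the tool from outside, world axes, zero at the start; "ft_torque": the same for the moment, N m; "width": opening from 0.0 (shut) to 1.0 (fully open); "gripper_force": force on a finger pad.
Only numpy, scipy, OpenCV 4.12 (cv2) and the standard library are available. Lean on these libraries where they do the work, as an engineer would, in place of code of your own. Each camera call takes 0.05 s, during which the arm holds its last target. There are 200 camera calls.

## Working session

There is one attempt and no reset: what is moved stays moved. The work goes in short steps, Python scripts to look and compute and a shell command to move; the robot and the scene stay as the last step left them, time stands still between calls to the robot, and variables do not carry over. Pictures are saved under pics/ and viewed, at most 10 in all, crops included, and the job is handed in when it is done.

```bash
mkdir -p pics; ls
python3 - <<'E'
from cell import *
import cv2,numpy as np
s=observe();print({k:np.round(v,3) for k,v in s.items()})
for n in ("scene","side","wrist"):
    im=get_image(n);cv2.imwrite(f"pics/{n}0.png",im[:,:,::-1])
    p=camera_params(n);print(n,{k:np.round(v,4).tolist() for k,v in p.items()})
E
```

```text
pics
{'clock': np.float64(0.0), 'joints': array([-1.297,  0.435,  0.025,  1.574, -0.012,  1.134, -0.075]), 'dq': array([ 0.002, -0.   , -0.001,  0.002, -0.001, -0.001,  0.   ]), 'joint_efforts': array([-0.0000e+00, -6.6786e+01,  9.8400e-01, -3.1445e+01, -6.1000e-02,
        4.3000e-02,  0.0000e+00]), 'position': array([0.23 , 0.581, 0.237]), 'ee_rot': array([-5.880e-01, -3.086e+00,  2.000e-03]), 'force': array([0.236, 0.363, 0.445]), 'ft_torque': array([-0.052,  0.039, -0.02 ]), 'gripper_force': np.float64(0.0), 'width': np.float64(1.002)}
scene {'intrinsics': [[507.1048, 0.0, 328.5934], [0.0, 507.1048, 237.3078], [0.0, 0.0, 1.0]], 'dist': [-0.0551, 0.0, 0.0, 0.0, 0.0], 'eye': [-0.196, -0.437, 0.5059], 'rotation': [-1.8295, 1.0798, -0.6856]}
side {'intrinsics': [[493.3871, 0.0, 331.0322], [0.0, 493.3871, 238.2102], [0.0, 0.0, 1.0]], 'dist': [-0.1354, 0.0, 0.0, 0.0, 0.0], 'eye': [0.3899, -0.8888, 0.6415], 'rotation': [-2.145, 0.1749, -0.1036]}
wrist {'intrinsics': [[394.2012, 0.0, 320.4714], [0.0, 394.2012, 236.2919], [0.0, 0.0, 1.0]], 'dist': [-0.0754, 0.0, 0.0, 0.0, 0.0], 'T_tool_cam': [[0.0009, -0.9596, -0.2812, 0.0769], [1.0, 0.0009, -0.0001, 0.0011], [0.0003, -0.2812, 0.9596, -0.1467], [0.0, 0.0, 0.0, 1.0]]}
```

View pics/scene0.png

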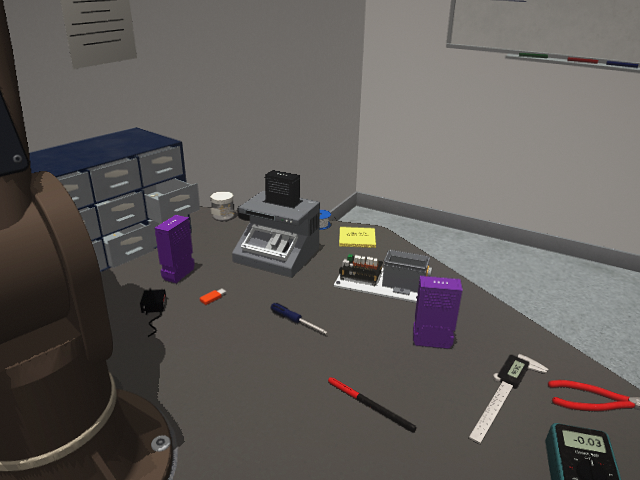

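View pics/side0.png

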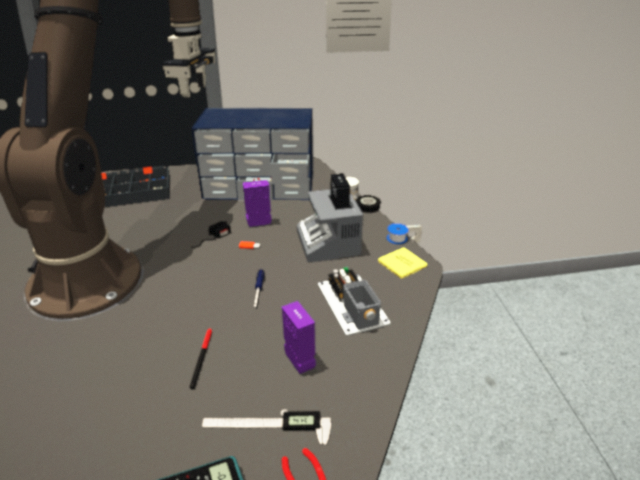

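The scene picture shows the dock at about (277,235) with the black pack in it at (283,188), and the sled at (385,275) with its empty bay at (407,268). The two purple look-alikes are at (175,248) and (437,312). In the side picture the dock is at (333,225), the pack at (340,190) and the bay at (362,302). The black pack standing in the grey dock is the one meant, and the purple ones are bystanders. Next I confirm it in an enlarged crop and triangulate roughly.

```bash
cat > h.py <<'E'
import numpy as np,cv2
from cell import *
from scipy.spatial.transform import Rotation as R
def cam(n,s=None):
    p=camera_params(n)
    if n=="wrist":
        s=s or observe();T=np.eye(4);T[:3,:3]=R.from_rotvec(s["ee_rot"]).as_matrix();T[:3,3]=s["position"]
        T=T@np.array(p["T_tool_cam"]);return p,T[:3,:3],T[:3,3]
    return p,R.from_rotvec(p["rotation"]).as_matrix(),np.array(p["eye"])
def ray(c,uv):
    p,M,e=c
    q=cv2.undistortPoints(np.array(uv,float).reshape(-1,1,2),np.array(p["intrinsics"]),np.array(p["dist"])).reshape(-1,2)
    d=np.c_[q,np.ones(len(q))]@M.T
    return e,d/np.linalg.norm(d,axis=1)[:,None]
def onz(c,uv,z):
    e,d=ray(c,uv);return e+d*((z-e[2])/d[:,2])[:,None]
def proj(c,X):
    p,M,e=c;rv=cv2.Rodrigues(M.T)[0]
    return cv2.projectPoints(np.array(X,float).reshape(-1,1,3),rv,-M.T@e,np.array(p["intrinsics"]),np.array(p["dist"]))[0].reshape(-1,2)
def tri(c1,u1,c2,u2):
    e1,d1=ray(c1,u1);e2,d2=ray(c2,u2);o=[]
    for a,b in zip(d1,d2):
        t=np.linalg.lstsq(np.c_[a,-b],e2-e1,rcond=None)[0];x,y=e1+a*t[0],e2+b*t[1];o.append([*(x+y)/2,np.linalg.norm(x-y)])
    return np.array(o)
E
python3 - <<'E'
from h import *
a=cv2.imread("pics/scene0.png");b=cv2.imread("pics/side0.png")
def crop(im,x,y,w,h):
    c=cv2.resize(im[y:y+h,x:x+w],None,fx=4,fy=4,interpolation=cv2.INTER_CUBIC)
    for i in range(0,w,10):
        if (x+i)%10==0 or 1:
            xx=-(-x//10)*10+i; cv2.line(c,((xx-x)*4,0),((xx-x)*4,6 if xx%50 else 14),(0,255,255),1)
    for i in range(0,h,10):
        yy=-(-y//10)*10+i; cv2.line(c,(0,(yy-y)*4),(6 if yy%50 else 14,(yy-y)*4),(0,255,255),1)
    return c
m=np.zeros((600,800,3),np.uint8)
m[:,:400]=crop(a,230,160,100,150);m[:,400:]=crop(b,295,170,100,150)
cv2.imwrite("pics/m1.png",m)
s,d=cam("scene"),cam("side")
np.set_printoptions(precision=4,suppress=True)
print(tri(s,[[283,173],[407,268],[400,256]],d,[[340,178],[362,302],[362,288]]))
E
```

```text
[[ 0.5723  0.061   0.166   0.0014]
 [ 0.5677 -0.2036  0.0382  0.0009]
 [ 0.5705 -0.187   0.0576  0.0002]]
```

View pics/m1.png

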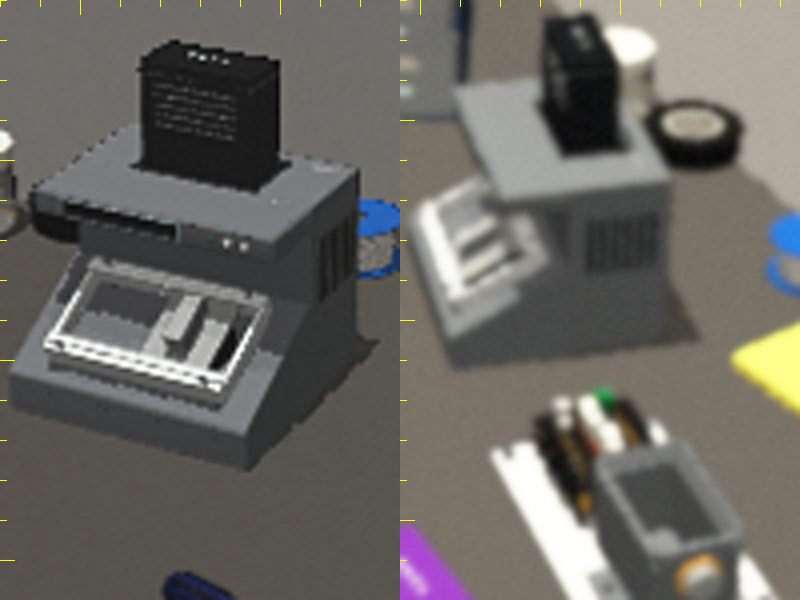

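The crop shows the black pack in the grey dock, so it is the right one. The tab ridge is around scene (275,239), with the button dark behind it at (288,246). The top corners of the head are clear in both views, so I fit the dock pose from them.

```bash
cat >> h.py <<'E'
np.set_printoptions(precision=4,suppress=True)
def fit2d(L,W):  # yaw,t from local xy to world xy
    L=np.array(L,float);W=np.array(W,float);a=L-L.mean(0);b=W-W.mean(0)
    y=np.arctan2((a[:,0]*b[:,1]-a[:,1]*b[:,0]).sum(),(a*b).sum());c,s=np.cos(y),np.sin(y);Q=np.array([[c,-s],[s,c]])
    t=W.mean(0)-Q@L.mean(0);return y,t,np.linalg.norm(W-(L@Q.T+t),axis=1)
E
python3 - <<'E'
from h import *
s,d=cam("scene"),cam("side")
us=[[319.5,201.2],[298,220],[238.7,207.5]];Ls=[[.034,-.065],[-.062,-.065],[-.062,.065]]
ud=[[362,214.5],[320,218.7],[309.2,192.5]]
print(tri(s,us,d,ud))
A=onz(s,us,.108)[:,:2];B=onz(d,ud,.108)[:,:2];print(A,B)
print(fit2d(Ls,A),fit2d(Ls,B),fit2d(Ls+Ls,np.r_[A,B]))
# bay rim z=.061 from side crop
x=lambda q:[295+(q[0]-400)/4,170+q[1]/4]
print(onz(d,[x(q) for q in[[597,458],[680,440],[742,530],[655,560]]],.061))
print(onz(d,[x(q) for q in[[490,455]]],.006))
E
```

```text
[[ 0.6104  0.0012  0.1061  0.0028]
 [ 0.5183 -0.0045  0.1058  0.0001]
 [ 0.512   0.1244  0.1023  0.0017]]
[[ 0.6092  0.0011]
 [ 0.5143 -0.0069]
 [ 0.5034  0.1179]] [[ 0.6089 -0.0046]
 [ 0.5177 -0.008 ]
 [ 0.5104  0.1119]]
(np.float64(0.09256477366031993), array([0.5701, 0.0617]), array([0.0013, 0.0018, 0.003 ])) (np.float64(0.059100550059217605), array([0.5743, 0.0565]), array([0.0037, 0.0043, 0.0061])) (np.float64(0.0761469853280673), array([0.5722, 0.0591]), array([0.0046, 0.0037, 0.0024, 0.0027, 0.0034, 0.0088]))
[[ 0.5387 -0.1754  0.061 ]
 [ 0.5803 -0.1683  0.061 ]
 [ 0.5934 -0.2368  0.061 ]
 [ 0.5505 -0.2503  0.061 ]]
[[ 0.4987 -0.0967  0.006 ]]
```

```bash
python3 -m pendant '[-0.02,-0.04,-0.02,0,0,-0.033,0.09,-0.02,-0.04,-0.02,0,0,-0.033,0.09,-0.02,-0.04,-0.02,0,0,-0.033,0.09,-0.022,-0.041,-0.02,0,0,-0.033,0.09,-0.022,-0.041,-0.02,0,0,-0.033,0.09,-0.022,-0.041,-0.02,0,0,-0.033,0.06,-0.022,-0.041,0,0,0,-0.033,0.04]'
python3 -m pendant '[-0.022,-0.041,0,0,0,-0.033,0.03,-0.022,-0.041,0,0,0,-0.033,0.03,-0.022,-0.041,0,0,0,-0.033,0.03,-0.022,-0.041,0,0,0,-0.033,0.03,-0.022,-0.041,0,0,0,-0.033,0.03,-0.022,-0.041,0,0,0,-0.033,0.03,-0.022,-0.041,0,0,0,-0.033,0.03,0,0,0,0,0,0,0.03]'
python3 - <<'E'
from h import *
c=cam("wrist");im=get_image("wrist")[:,:,::-1];cv2.imwrite("pics/w1.png",im)
print(c[1],c[2],observe()["position"],observe()["clock"])
E
```

```text
clock: 1.02
position: [0.2952, 0.2674, 0.3591]
ee_rot: [0.227, 3.132, 0.004]
force: [1.3, -0.5, 0.5]
width: 0.807
gripper_force: 0.0
clock: 2.02
position: [0.4354, -0.028, 0.3577]
ee_rot: [-0.126, 3.139, -0.002]
force: [-0.8, 1.0, -0.6]
width: 0.324
gripper_force: 0.0
[[-0.0807  0.9564  0.2805]
 [ 0.9967  0.078   0.021 ]
 [-0.0017  0.2813 -0.9596]] [ 0.3592 -0.0324  0.5044] [ 0.4348 -0.026   0.3575] 2.075
```

View pics/w1.png

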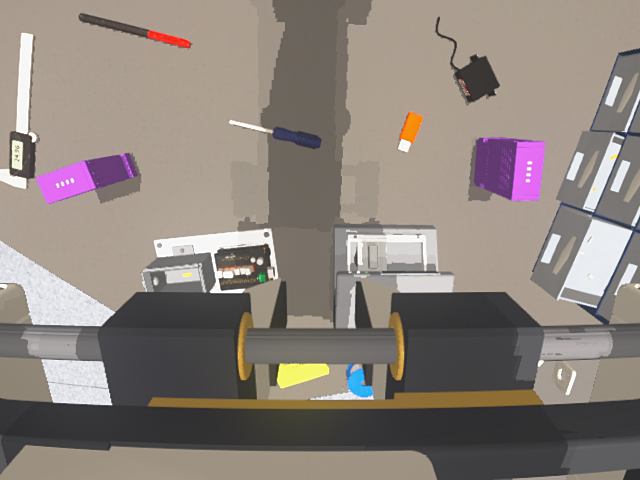

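The wrist view has image right as +y and image down as +x. The deck is at about (390,250), with the head's front edge at row 273 (x 337 to 452). The bay is at (178,272) and the gripper hides the pack. I enlarge the two areas.

Run:
```python
from h import *
im=cv2.imread("pics/w1.png");m=np.zeros((600,800,3),np.uint8)
def crop(x,y,w,h,f):
    c=cv2.resize(im[y:y+h,x:x+w],None,fx=f,fy=f,interpolation=cv2.INTER_CUBIC)
    for xx in range(-(-x//10)*10,x+w,10): cv2.line(c,((xx-x)*f,0),((xx-x)*f,6 if xx%50 else 16),(0,0,255),1)
    for yy in range(-(-y//10)*10,y+h,10): cv2.line(c,(0,(yy-y)*f),(6 if yy%50 else 16,(yy-y)*f),(0,0,255),1)
    return c
m[:300,:750]=crop(135,230,150,60,5);m[300:,:750]=crop(320,222,150,60,5)
cv2.imwrite("pics/w1c.png",m)
```

```text
(no output)
```

View pics/w1c.png

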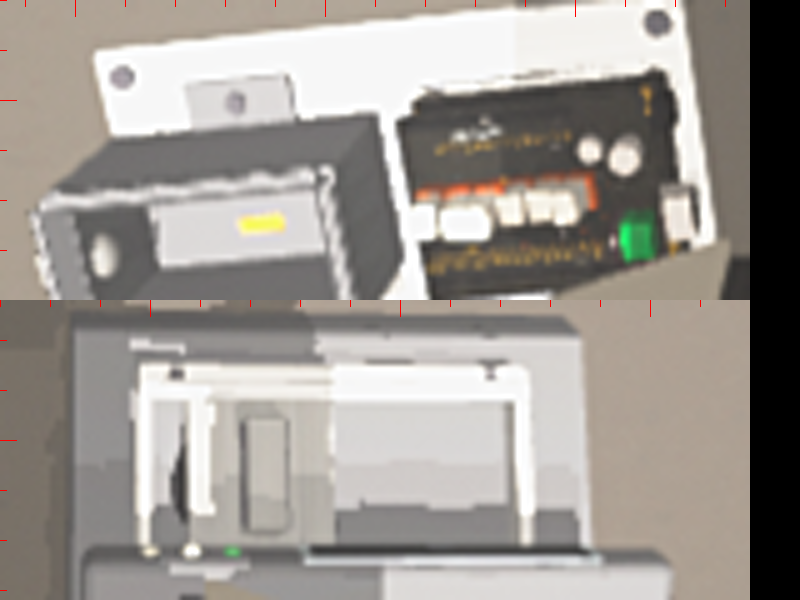

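The crop shows the tab ridge as the grey block centred at (373,256.8). The head's front top corners are at (337,273) and (453.6,273.4), and the sled plate's front corners are at (154,240.4) and (272,231). I compute both poses from these.

Run:
```python
from h import *
p,M,e=cam("wrist")
c=(p,M,e)
H=onz(c,[[337,273],[453.6,273.4]],.108);F=onz(c,[[334.4,228.6],[436.4,228.6]],.0212)
S=onz(c,[[154,240.4],[272,231]],.006)
print("H",H,np.linalg.norm(H[0]-H[1]),"F",F,np.linalg.norm(F[0]-F[1]),"S",S,np.linalg.norm(S[0]-S[1]))
L=[[-.062,-.065],[-.062,.065],[-.091,-.065],[-.091,.065]]
y,t,r=fit2d(L,np.r_[H,F][:,:2]);print("dock",y,t,r, fit2d(L[:2],H[:,:2]))
rg=onz(c,[[373,256.8]],.0606)[0];print("ridge world",rg)
Q=np.array([[np.cos(y),-np.sin(y)],[np.sin(y),np.cos(y)]]);print("ridge local",Q.T@(rg[:2]-t))
y2,t2,r2=fit2d([[-.045,-.08],[-.045,.08]],S[:,:2]);Q2=np.array([[np.cos(y2),-np.sin(y2)],[np.sin(y2),np.cos(y2)]])
print("sled",y2,t2,r2,"bay",t2+Q2@[0,-.042])
x=lambda q:[135+q[0]/5,230+q[1]/5]
print("bay rim front (z61)",[(Q2.T@(w[:2]-t2)) for w in onz(c,[x(q) for q in [[40,208],[328,170]]],.061)])
for n in("scene","side"):
    k=cam(n);X=[[*(t+Q@np.array([.034,-.065])),.108],[*(t+Q@np.array([-.062,-.065])),.108],[*(t+Q@np.array([-.062,.065])),.108]]
    print(n,proj(k,X))
```

```text
H [[ 0.5136 -0.0004  0.108 ]
 [ 0.5039  0.1262  0.108 ]] 0.12690867864053818 F [[ 0.4877 -0.0027  0.0212]
 [ 0.4769  0.1272  0.0212]] 0.1304089563079529 S [[ 0.528  -0.241   0.006 ]
 [ 0.5018 -0.0832  0.006 ]] 0.15992750047731222
dock 0.07751141823737076 [0.5718 0.0685] [0.0016 0.0026 0.0017 0.0013] (np.float64(0.07642352833353135), array([0.5706, 0.0676]), array([0.0015, 0.0015]))
ridge world [0.5081 0.0441 0.0606]
ridge local [-0.0655 -0.0194]
sled 0.16413869196928157 [ 0.5593 -0.1547] [0. 0.] bay [ 0.5662 -0.1961]
bay rim front (z61) [array([-0.0214, -0.076 ]), array([-0.0257, -0.0027])]
scene [[317.5605 200.3718]
 [295.4825 219.1276]
 [234.7129 206.0402]]
side [[361.752  211.8795]
 [318.2489 217.1324]
 [305.9686 189.3616]]
```

```bash
python3 -m pendant '[0,0.016,0,0,-0.122,0,0.03,0,0.016,0,0,-0.122,0,0.03,0,0.016,0,0,-0.122,0,0.03,0,0.016,0,0,-0.123,0,0.03,0.018,0,0.05,0,0,0,0.03,0.018,0,0.05,0,0,0,0.03,0.018,0,0.05,0,0,0,0.03,0.02,0,0.05,0,0,0,0.03,0,0,0,0,0,0,0.03,0,0,0,0,0,0,0.03]'
python3 - <<'E'
from h import *
s=observe();c=cam("wrist",s);im=get_image("wrist")[:,:,::-1];cv2.imwrite("pics/w2.png",im)
print(s["position"],c[1],c[2],R.from_rotvec(s["ee_rot"]).as_matrix())
D=lambda X:np.array([.5718,.0685,0])+np.array(X)@R.from_rotvec([0,0,.0775]).as_matrix().T
print(proj(c,D([[-.0673,-.0194,.0606],[-.059,-.022,.045],[-.062,0,.094],[-.062,-.065,.108],[-.062,.065,.108]])))
m=np.zeros((600,800,3),np.uint8);m=cv2.resize(im[150:390,160:480],(800,600),interpolation=cv2.INTER_CUBIC);cv2.imwrite("pics/w2c.png",m)
E
```

```text
clock: 3.32
position: [0.4607, 0.0348, 0.1767]
ee_rot: [-0.109, 2.635, -0.009]
force: [-0.0, 0.7, -0.4]
width: 0.33
gripper_force: 0.0
[0.4607 0.0348 0.1767] [[-0.0766  0.7011  0.7089]
 [ 0.9967  0.0728  0.0356]
 [-0.0266  0.7093 -0.7044]] [0.3229 0.0282 0.2684] [[-0.8722 -0.0757  0.4833]
 [-0.0789  0.9968  0.0137]
 [-0.4828 -0.0262 -0.8754]]
[[330.7456 211.0366]
 [327.2337 205.435 ]
 [359.935  251.6831]
 [257.6825 266.0439]
 [463.8695 269.8748]]
```

View pics/w2c.png

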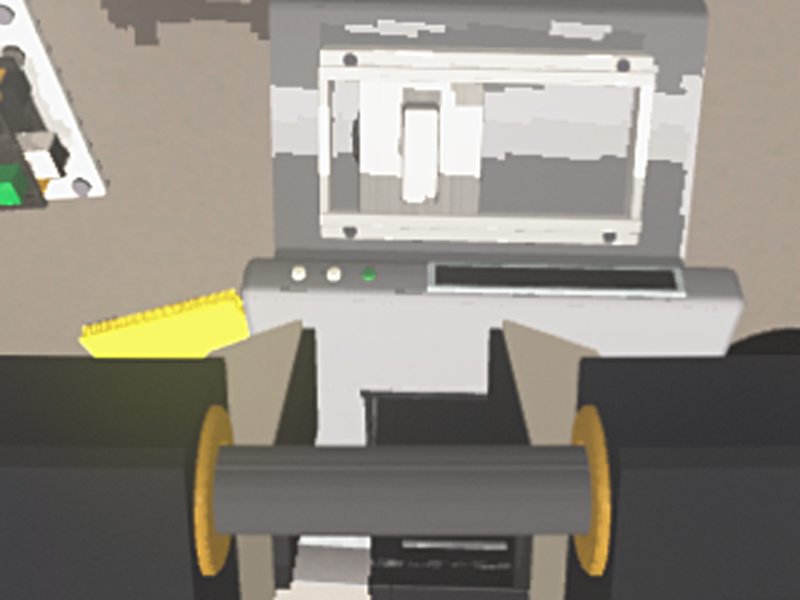

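The ridge top is at wrist pixel (328,211), which puts it 6.6 mm along +y of the tool and 112 mm ahead of the fingertips. The button shows dark at the tab's left edge, so the tab starts near 2 to 3 mm. I descend to straddle the ridge.

```bash
python3 -m pendant '[0.006,0.0022,0.02,-0.027,0,0,0.03,0.006,0.0022,0.025,0,0,0,0.03,0.006,0.0022,0.025,0,0,0,0.03,0,0,0.02,0,0,0,0.03,0,0,0.015,0,0,0,0.03,0,0,0.0146,0,0,0,0.03,0,0,0,0,0,0,0.03]' 5 && python3 -m pendant '[0,0,0,0,0,0,0.02,0,0,0,0,0,0,0.01,0,0,0,0,0,0,0.0,0,0,0,0,0,0,0.0,0,0,0,0,0,0,0]' 5
python3 -c "
from h import *
s=observe();print(R.from_rotvec(s['ee_rot']).as_matrix())"
```

```text
clock: 4.25
position: [0.4897, 0.0319, 0.1002]
ee_rot: [-0.117, 2.641, -0.009]
force: [-0.6, 1.0, 0.8]
width: 0.326
gripper_force: 0.0
clock: 4.88
position: [0.4885, 0.0314, 0.0993]
ee_rot: [-0.116, 2.644, -0.008]
force: [0.1, -1.1, -0.7]
width: 0.002
gripper_force: 0.0
[[-0.8761 -0.0808  0.4753]
 [-0.0836  0.9964  0.0153]
 [-0.4748 -0.0263 -0.8797]]
```

```bash
cat > st.py <<'E'
from h import *
import sys
s=observe();M=R.from_rotvec(s["ee_rot"]).as_matrix()
print("j",s["joints"],"clk",s["clock"],"F",s["force"],"w",s["width"],s["gripper_force"]);print("pos",s["position"]);print(M)
t=np.array([.5718,.0665,0]);Q=R.from_rotvec([0,0,.0775]).as_matrix()
tip=s["position"]+.011*M[:,2]
print("TCP dock",Q.T@(s["position"]-t),"tip dock",Q.T@(tip-t),"Mdock",Q.T@M)
for n,X in dict(ridge=[-.0673,-.0205,.0606],button=[-.059,-.022,.045]).items():
    print(n,"from tip, tool axes",M.T@(t+Q@np.array(X)-tip))
E
python3 st.py
```

```text
j [-0.0105  0.2841 -0.2795  2.4561  1.9577  0.2001 -0.5205] clk 4.875 F [ 0.1045 -1.1006 -0.68  ] w 0.001634380616903996 0.0
pos [0.4885 0.0314 0.0993]
[[-0.8761 -0.0808  0.4753]
 [-0.0836  0.9964  0.0153]
 [-0.4748 -0.0263 -0.8797]]
TCP dock [-0.0858 -0.0286  0.0993] tip dock [-0.0805 -0.0288  0.0896] Mdock [[-0.88   -0.0034  0.475 ]
 [-0.0155  0.9996 -0.0216]
 [-0.4748 -0.0263 -0.8797]]
ridge from tip, tool axes [0.002  0.009  0.0316]
button from tip, tool axes [0.0021 0.0079 0.0493]
```

```bash
python3 -m pendant '[0,0.003,0,0,0,0,0.03,0,0.003,0,0,0,0,0.03,0,0.003,0,0,0,0,0.03,0,0,0.004,0,0,0,0.03,0,0,0.004,0,0,0,0.03,0,0,0.004,0,0,0,0.03,0,0,0.004,0,0,0,0.03]' && python3 st.py
```

```text
clock: 5.75
position: [0.4955, 0.0405, 0.0846]
ee_rot: [-0.115, 2.644, -0.008]
force: [0.2, 0.4, -0.8]
width: 0.326
gripper_force: 0.0
j [ 0.0183  0.3383 -0.346   2.4479  2.0248  0.2569 -0.6043] clk 5.75 F [ 0.1608  0.4208 -0.7957] w 0.32596419611770877 0.0
pos [0.4955 0.0405 0.0846]
[[-0.8763 -0.0805  0.4751]
 [-0.0833  0.9964  0.0153]
 [-0.4746 -0.0262 -0.8798]]
TCP dock [-0.0781 -0.02    0.0846] tip dock [-0.0728 -0.0203  0.0749] Mdock [[-0.8801 -0.0031  0.4748]
 [-0.0152  0.9997 -0.0216]
 [-0.4746 -0.0262 -0.8798]]
ridge from tip, tool axes [0.0019 0.0001 0.0152]
button from tip, tool axes [ 0.002  -0.001   0.0329]
```

```bash
python3 -m pendant '[0.001,0,0.004,0,0,0,0.03,0.001,0,0.004,0,0,0,0.03,0.001,0,0.004,0,0,0,0.03,0,0,0.004,0,0,0,0.03,0,0,0.004,0,0,0,0.03,0,0,0.002,0,0,0,0.03]' && python3 -m pendant '[0,0,0,0,0,0,0.02,0,0,0,0,0,0,0.01,0,0,0,0,0,0,0.0,0,0,0,0,0,0,0.0]' 5; python3 st.py
```

```text
clock: 6.5
position: [0.5033, 0.0408, 0.0639]
ee_rot: [-0.116, 2.644, -0.008]
force: [-0.2, 0.7, 0.4]
width: 0.328
gripper_force: 0.0
clock: 7.0
position: [0.5032, 0.0406, 0.0642]
ee_rot: [-0.116, 2.643, -0.008]
force: [-0.1, -0.8, 0.3]
width: 0.11
gripper_force: 5.0
j [ 0.0755  0.4099 -0.4171  2.4427  2.1229  0.324  -0.6898] clk 7.0 F [-0.1093 -0.8132  0.3304] w 0.11038853094840728 4.997694119811058
pos [0.5032 0.0406 0.0642]
[[-0.8761 -0.0806  0.4754]
 [-0.0834  0.9964  0.0152]
 [-0.4749 -0.0264 -0.8796]]
TCP dock [-0.0704 -0.0205  0.0642] tip dock [-0.0651 -0.0207  0.0546] Mdock [[-0.8799 -0.0032  0.4751]
 [-0.0154  0.9996 -0.0217]
 [-0.4749 -0.0264 -0.8796]]
ridge from tip, tool axes [-0.001   0.0001 -0.0064]
button from tip, tool axes [-0.0008 -0.001   0.0113]
```

```bash
python3 -m pendant '[0,0.005,-0.0001,0,0,0,0,0,0.005,-0.0001,0,0,0,0,0,0.005,-0.0002,0,0,0,0,0,0.005,-0.0001,0,0,0,0,0,0.005,-0.0001,0,0,0,0,0,0.005,-0.0002,0,0,0,0,0,0.005,-0.0001,0,0,0,0]' && python3 st.py
```

```text
clock: 7.88
position: [0.5005, 0.0759, 0.0642]
ee_rot: [-0.116, 2.643, -0.008]
force: [5.8, -2.6, -2.1]
width: 0.109
gripper_force: 5.0
j [-0.0333  0.412  -0.4118  2.4372  2.0193  0.3585 -0.6829] clk 7.875 F [ 5.7992 -2.5682 -2.0571] w 0.10886076470045165 4.976070821285248
pos [0.5005 0.0759 0.0642]
[[-0.8757 -0.0806  0.476 ]
 [-0.0834  0.9964  0.0152]
 [-0.4755 -0.0264 -0.8793]]
TCP dock [-0.0703  0.0149  0.0642] tip dock [-0.0651  0.0147  0.0545] Mdock [[-0.8796 -0.0032  0.4758]
 [-0.0153  0.9996 -0.0217]
 [-0.4755 -0.0264 -0.8793]]
ridge from tip, tool axes [-0.0004 -0.0353 -0.0056]
button from tip, tool axes [-0.0002 -0.0365  0.0121]
```

```bash
python3 -m pendant '[0,0.002,0,0,0,0,0,0,0.002,0,0,0,0,0,0,0,0,0,0,0,0]' && python3 -m pendant '[0,0.0015,0,0,0,0,0,0,0.001,0,0,0,0,0,0,0,0,0,0,0,0]' &&  python3 -m pendant '[0,0.001,0,0,0,0,0,0,0,0,0,0,0,0]'; python3 st.py
```

```text
clock: 8.25
position: [0.5003, 0.0796, 0.0642]
ee_rot: [-0.115, 2.642, -0.008]
force: [6.0, -2.1, -0.2]
width: 0.107
gripper_force: 5.0
clock: 8.62
position: [0.5003, 0.0798, 0.0641]
ee_rot: [-0.111, 2.642, -0.012]
force: [4.0, -8.6, 2.7]
width: 0.108
gripper_force: 5.0
clock: 8.88
position: [0.5002, 0.0804, 0.0641]
ee_rot: [-0.11, 2.642, -0.013]
force: [4.9, -9.3, 2.2]
width: 0.118
gripper_force: 5.0
j [-0.0534  0.4129 -0.4091  2.4361  1.9977  0.3684 -0.6811] clk 8.875 F [ 4.9133 -9.3138  2.2136] w 0.1183425535322642 4.9620321393013
pos [0.5002 0.0804 0.0641]
[[-0.8756 -0.076   0.4771]
 [-0.0807  0.9967  0.0106]
 [-0.4763 -0.0293 -0.8788]]
TCP dock [-0.0703  0.0194  0.0641] tip dock [-0.065   0.0191  0.0545] Mdock [[-0.8792  0.0014  0.4764]
 [-0.0127  0.9996 -0.0264]
 [-0.4763 -0.0293 -0.8788]]
ridge from tip, tool axes [-0.0004 -0.0398 -0.0054]
button from tip, tool axes [-0.0003 -0.0408  0.0123]
```

```bash
python3 -m pendant '[0,-0.001,0,0,0,0,0.03,0,0,0,0,0,0,0.03,0,0,-0.006,0,0,0,0.03,0,0,-0.006,0,0,0,0.03,0,-0.008,-0.004,0,0,0,0.02,0,-0.008,0,0,0,0,0.01,0,-0.008,0,0,0,0,0,0,-0.008,0,0,0,0,0,0,-0.008,0,0,0,0,0,0,0,0,0,0,0,0]' && python3 st.py
python3 - <<'E'
from h import *
c=cam("wrist");im=get_image("wrist")[:,:,::-1];cv2.imwrite("pics/w3.png",im)
cv2.imwrite("pics/w3c.png",cv2.resize(im[120:360,160:480],(800,600),interpolation=cv2.INTER_CUBIC))
E
```

```text
clock: 10.12
position: [0.4951, 0.041, 0.0788]
ee_rot: [-0.114, 2.644, -0.008]
force: [-0.2, -1.4, -0.6]
width: 0.008
gripper_force: 0.0
j [ 0.0415  0.3572 -0.3792  2.4514  2.0529  0.2819 -0.6342] clk 10.125 F [-0.1743 -1.3981 -0.5707] w 0.007887918806741457 0.0
pos [0.4951 0.041  0.0788]
[[-0.8764 -0.0794  0.475 ]
 [-0.0824  0.9965  0.0145]
 [-0.4745 -0.0264 -0.8799]]
TCP dock [-0.0785 -0.0195  0.0788] tip dock [-0.0733 -0.0197  0.0691] Mdock [[-0.8801 -0.002   0.4747]
 [-0.0143  0.9996 -0.0223]
 [-0.4745 -0.0264 -0.8799]]
ridge from tip, tool axes [-0.0012 -0.0006  0.0104]
button from tip, tool axes [-0.0011 -0.0017  0.0281]
```

View pics/w3c.png

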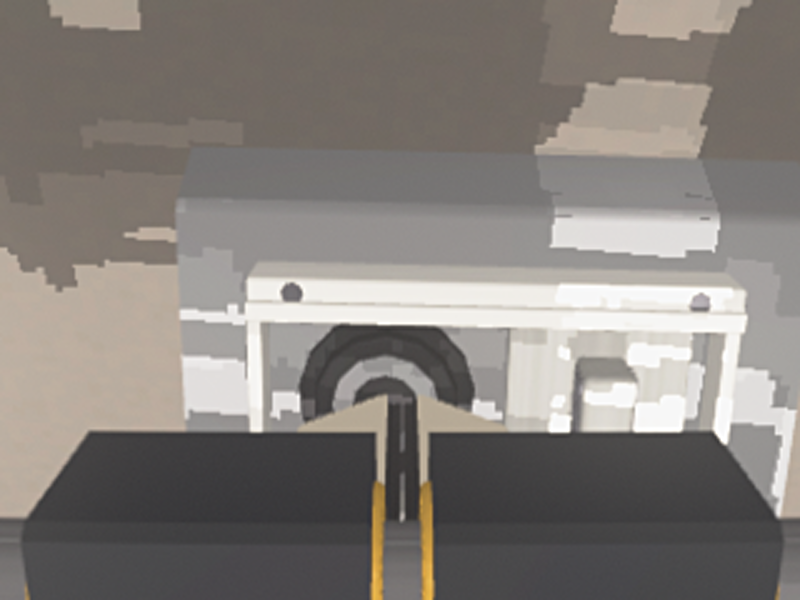

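The picture shows the tab fully aside and the black button uncovered at crop (387,385), about 3 mm to the -y side of the closed fingers. I shift over and press.

```bash
python3 -m pendant '[0.002,-0.003,0.004,0,0,0,0,0,0,0.006,0,0,0,0,0,0,0.006,0,0,0,0,0,0,0.006,0,0,0,0,0,0,0.004,0,0,0,0]' && python3 -m pendant '[0,0,0.002,0,0,0,0,0,0,0.002,0,0,0,0,0,0,0.001,0,0,0,0]'&& python3 -m pendant '[0,0,0.002,0,0,0,0,0,0,0,0,0,0,0]'; python3 st.py
```

```text
clock: 10.8
position: [0.506, 0.0393, 0.0547]
ee_rot: [-0.116, 2.644, -0.007]
force: [-0.7, -0.3, -0.7]
width: 0.001
gripper_force: 0.0
clock: 11.18
position: [0.5081, 0.0394, 0.0508]
ee_rot: [-0.116, 2.644, -0.008]
force: [-3.6, 0.6, 5.2]
width: 0.007
gripper_force: 2.9
clock: 11.42
position: [0.5091, 0.0394, 0.0489]
ee_rot: [-0.116, 2.644, -0.008]
force: [-1.8, 1.2, 2.6]
width: 0.008
gripper_force: 1.7
j [ 0.1103  0.463  -0.4558  2.4373  2.1763  0.3702 -0.7276] clk 11.425 F [-1.843   1.2268  2.5537] w 0.008282013373549725 1.7259733293758472
pos [0.5091 0.0394 0.0489]
[[-0.8763 -0.081   0.475 ]
 [-0.0837  0.9964  0.0155]
 [-0.4745 -0.0262 -0.8799]]
TCP dock [-0.0646 -0.0222  0.0489] tip dock [-0.0594 -0.0224  0.0393] Mdock [[-0.8801 -0.0036  0.4747]
 [-0.0156  0.9997 -0.0213]
 [-0.4745 -0.0262 -0.8799]]
ridge from tip, tool axes [-0.0032  0.0014 -0.0226]
button from tip, tool axes [-0.0031  0.0003 -0.0049]
```

```bash
python3 -m pendant '[0,0,0.001,0,0,0,0,0,0,0.001,0,0,0,0]'&& python3 -m pendant '[0,0,0,0,0,0,0,0,0,0,0,0,0,0,0,0,0,0,0,0,0,0,0,0,0,0,0,0]'
python3 - <<'E'
from h import *
s,d=get_image("scene")[:,:,::-1],get_image("side")[:,:,::-1]
cv2.imwrite("pics/s4.png",s);cv2.imwrite("pics/d4.png",d)
for im,old,b in((s,cv2.imread("pics/scene0.png"),(260,310,140,210)),(d,cv2.imread("pics/side0.png"),(325,355,150,210))):
    for k in(im,old):
        m=k[b[2]:b[3],b[0]:b[1]].max(2)<60;r=np.where(m.sum(1)>8)[0];print(r.min()+b[2],r.max()+b[2],m.sum())
E
```

```text
clock: 11.68
position: [0.5099, 0.0395, 0.0474]
ee_rot: [-0.117, 2.643, -0.008]
force: [-16.8, -1.0, 30.2]
width: 0.004
gripper_force: 17.0
clock: 12.18
position: [0.5099, 0.0395, 0.0475]
ee_rot: [-0.117, 2.643, -0.008]
force: [-7.6, 0.5, 12.2]
width: 0.003
gripper_force: 7.1
162 208 1120
171 206 1108
168 207 652
175 207 521
```

The button is pressed home, and the pack's top in the scene picture rose 9 px, which is about 18 mm, so it has popped up. I retract along the tool axis.

```bash
python3 -m pendant '[0,0,-0.006,0,0,0,0,0,0,-0.008,0,0,0,0,0,0,-0.01,0,0,0,0,0,0,-0.012,0,0,0,0.02,0,0,-0.015,0,0,0,0.04,0,0,-0.015,0,0,0,0.07,0,0,-0.02,0,0,0,0.09,0,0,-0.02,0,0,0,0.09,0,0,-0.02,0,0,0,0.09,0,0,-0.02,0,0,0,0.09]' && python3 st.py | head -6
```

```text
clock: 13.52
position: [0.4467, 0.0362, 0.1668]
ee_rot: [-0.115, 2.641, -0.013]
force: [0.1, -1.2, 0.3]
width: 0.722
gripper_force: 0.0
j [-0.1175  0.0506 -0.1975  2.4653  0.7918  0.2061  0.6003] clk 13.525 F [ 0.0928 -1.2392  0.2505] w 0.721775849411941 0.0
pos [0.4467 0.0362 0.1668]
[[-0.8751 -0.0793  0.4775]
 [-0.084   0.9964  0.0115]
 [-0.4767 -0.0301 -0.8786]]
TCP dock [-0.1271 -0.0205  0.1668] tip dock [-0.1218 -0.0208  0.1571] Mdock [[-0.8789 -0.0019  0.4769]
```

```bash
python3 -m pendant '[0,0,-0.02,0,0.06,0,0.09,0,0,-0.02,0,0.06,0,0.09,0,0,-0.02,0,0.08,0,0.09,0,0,-0.02,0,0.1,0,0.09,0,0,-0.02,0,0.1,0,0.09,0,0,-0.02,0,0.1,0,0.09,0,0,0,0,0,0,0.09]' && python3 st.py | head -6
```

```text
clock: 14.4
position: [0.4144, 0.0341, 0.274]
ee_rot: [-0.113, 3.115, -0.058]
force: [0.6, 0.3, 0.5]
width: 0.978
gripper_force: 0.0
j [ 0.0036  0.0607 -0.2619  1.9865  0.0648  1.0816  1.3555] clk 14.4 F [0.5527 0.2679 0.4516] w 0.977872502440464 0.0
pos [0.4144 0.0341 0.274 ]
[[-0.9971 -0.0719  0.0257]
 [-0.0728  0.9967 -0.0361]
 [-0.023  -0.0379 -0.999 ]]
TCP dock [-0.1595 -0.0201  0.274 ] tip dock [-0.1592 -0.0205  0.263 ] Mdock [[-0.9997  0.0055  0.0228]
```

```bash
python3 -m pendant '[0,0,0,0,0,0.174,0.09,0,0,0,0,0,0.174,0.09,0,0,0,0,0,0.174,0.09,0,0,0,0,0,0.174,0.09,0,0,0,0,0,0.174,0.09,0,0,0,0,0,0.174,0.09,0,0,0,0,0,0.174,0.09,0,0,0,0,0,0.174,0.09,0,0,0,0,0,0.174,0.09,0,0,0,0,0,0,0.09]' && python3 st.py | head -6
```

```text
clock: 15.65
position: [0.4118, 0.0334, 0.2721]
ee_rot: [2.103, 2.276, -0.018]
force: [-0.1, -0.4, -0.7]
width: 0.977
gripper_force: 0.0
j [-0.0603  0.0547 -0.1952  1.9973  0.0599  1.0783 -0.2045] clk 15.65 F [-0.0705 -0.4153 -0.6556] w 0.9765584043371253 0.0
pos [0.4118 0.0334 0.2721]
[[-0.0781  0.9967  0.0233]
 [ 0.9962  0.0789 -0.0375]
 [-0.0392  0.0202 -0.999 ]]
TCP dock [-0.1621 -0.0206  0.2721] tip dock [-0.1619 -0.021   0.2611] Mdock [[-0.0007  0.9998  0.0203]
```

```bash
python3 -m pendant '[0.004,0.03,0,0.02,0.039,0,0.09,0.004,0.03,0,0,0,0,0.09,0.004,0.035,0,0,0,0,0.09,0.004,0.035,0,0,0,0,0.09,0.003,0.03,0,0,0,0,0.09,0,0,0,0,0,0,0.09,0,0,0,0,0,0,0.09]' && python3 st.py | head -6
python3 - <<'E'
from h import *
s=observe();c=cam("wrist",s);im=get_image("wrist")[:,:,::-1];cv2.imwrite("pics/w5.png",im)
x,y,_=proj(c,[[.5698,.0655,.182]])[0].tolist()+[0];print(x,y)
D=lambda X:np.array([.5718,.0656,0])+np.array(X)@R.from_rotvec([0,0,.0775]).as_matrix().T
print(proj(c,D([[-.017,-.03,.182],[-.017,.03,.182],[.013,.03,.182],[.013,-.03,.182],[.034,-.065,.108],[.034,.065,.108],[-.062,.065,.108],[-.062,-.065,.108]])))
cv2.imwrite("pics/w5c.png",cv2.resize(im[120:360,160:480],(800,600),interpolation=cv2.INTER_CUBIC))
E
```

```text
clock: 16.52
position: [0.5697, 0.0646, 0.2725]
ee_rot: [-2.131, -2.308, 0.002]
force: [0.2, 0.4, -0.1]
width: 0.98
gripper_force: 0.0
j [-0.0849  0.3345 -0.1632  1.6396  0.058   1.1737 -0.182 ] clk 16.525 F [ 0.1941  0.4396 -0.1443] w 0.9796082000139085 0.0
pos [0.5697 0.0646 0.2725]
[[-0.0797  0.9968 -0.0014]
 [ 0.9968  0.0797 -0.0005]
 [-0.0004 -0.0014 -1.    ]]
TCP dock [-0.0022 -0.0017  0.2725] tip dock [-0.0022 -0.0017  0.2615] Mdock [[-0.0023  1.     -0.0014]
321.5206058510682 246.70853876175048
[[298.4225 290.3363]
 [297.1664 199.9605]
 [346.2613 200.127 ]
 [344.2613 290.4905]
 [362.9454 292.3968]
 [368.4626 137.0216]
 [243.9608 136.7897]
 [251.4929 291.9354]]
```

View pics/w5c.png

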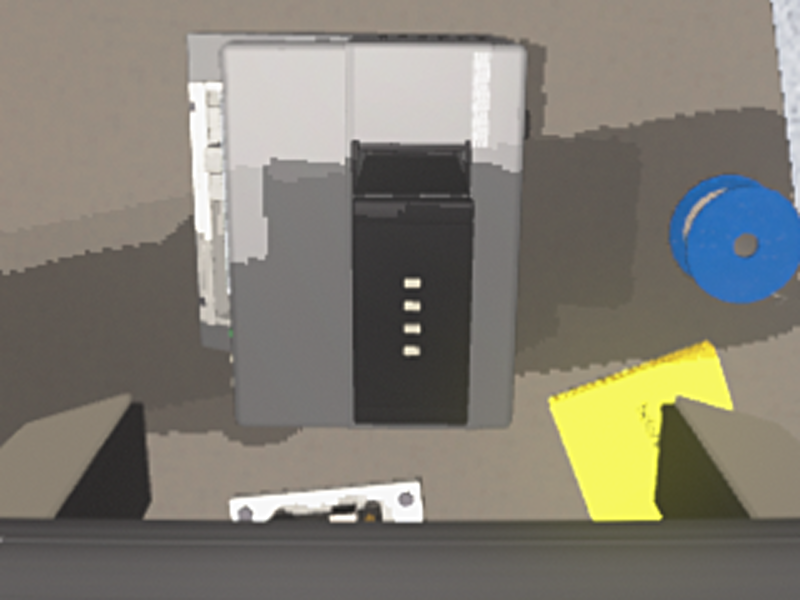

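The pack's top is at wrist pixels (302 to 349, 199 to 289), so its centre is 2 mm to +x and 1.5 mm to +y of the TCP, and the yaw matches. I descend to the grip height.

```bash
python3 -m pendant '[0.0015,0.002,0.02,0,0,0,0.09,0,0,0.0225,0,0,0,0.09,0,0,0.0225,0,0,0,0.09,0,0,0.0225,0,0,0,0.09,0,0,0.02,0,0,0,0.09,0,0,0.004,0,0,0,0.09,0,0,0,0,0,0,0.09]' && python3 st.py | head -6
```

```text
clock: 17.45
position: [0.5722, 0.0662, 0.162]
ee_rot: [-2.133, -2.306, 0.001]
force: [0.1, 0.6, 0.9]
width: 0.983
gripper_force: 0.0
j [-0.0912  0.438  -0.161   1.7769  0.085   0.9339 -0.2102] clk 17.45 F [0.0734 0.5516 0.9392] w 0.982913968834892 0.0
pos [0.5722 0.0662 0.162 ]
[[-0.0776  0.997  -0.0004]
 [ 0.997   0.0776 -0.0004]
 [-0.0004 -0.0004 -1.    ]]
TCP dock [ 0.0004 -0.0003  0.162 ] tip dock [ 0.0004 -0.0003  0.151 ] Mdock [[-0.0002  1.     -0.0004]
```

Lined up at z 0.162. I close gently to 10 N first, then raise the grip to 40 N.

```bash
python3 -m pendant '[0,0,0,0,0,0,0.06,0,0,0,0,0,0,0.04,0,0,0,0,0,0,0.02,0,0,0,0,0,0,0.02,0,0,0,0,0,0,0.02]' 10 && python3 -m pendant '[0,0,0,0,0,0,0.015,0,0,0,0,0,0,0.015]' 40; python3 st.py | head -2
```

```text
clock: 18.08
position: [0.5724, 0.0663, 0.1614]
ee_rot: [-2.134, -2.305, 0.001]
force: [-0.8, -0.3, -0.5]
width: 0.484
gripper_force: 0.0
clock: 18.32
position: [0.5723, 0.0663, 0.1614]
ee_rot: [-2.134, -2.305, 0.002]
force: [-0.1, -0.6, 0.3]
width: 0.328
gripper_force: 40.0
j [-0.0913  0.4392 -0.161   1.7767  0.0851  0.9335 -0.2107] clk 18.325 F [-0.1102 -0.6461  0.2836] w 0.32774654476499343 39.978933334350586
pos [0.5723 0.0663 0.1614]
```

```bash
python3 -m pendant '[0,0,-0.008,0,0,0,0.015,0,0,-0.01,0,0,0,0.015,0,0,-0.012,0,0,0,0.015,0,0,-0.015,0,0,0,0.015,0,0,-0.02,0,0,0,0.015,0,0,-0.015,0,0,0,0.015,0,0,0,0,0,0,0.015]'; python3 st.py | head -6
python3 - <<'E'
from h import *
s,d=get_image("scene")[:,:,::-1],get_image("side")[:,:,::-1]
s0=cam("scene")
# sled plate / bay check with fixed cameras: reproject wrist-based pose
t=np.array([.5593,-.1547,0]);Q=R.from_rotvec([0,0,.1641]).as_matrix()
X=t+np.array([[-.045,-.08,.006],[-.045,.08,.006],[.045,-.08,.006],[0,-.042,.061]])@Q.T
print(proj(s0,X),proj(cam("side"),X))
E
```

```text
clock: 19.2
position: [0.5732, 0.0665, 0.243]
ee_rot: [2.133, 2.305, 0.002]
force: [-1.5, -0.1, -2.6]
width: 0.326
gripper_force: 40.0
j [-0.0874  0.3611 -0.164   1.6764  0.065   1.1076 -0.1927] clk 19.2 F [-1.4675 -0.1009 -2.5677] w 0.32616886024115144 39.97874200344086
pos [0.5732 0.0665 0.243 ]
[[-0.0771  0.997   0.0019]
 [ 0.997   0.0771  0.    ]
 [-0.0001  0.0019 -1.    ]]
TCP dock [ 0.0014 -0.0001  0.243 ] tip dock [ 0.0015 -0.0001  0.232 ] Mdock [[ 0.0003  1.      0.0019]
[[417.569  299.8635]
 [330.4895 282.2675]
 [425.7276 274.4159]
 [404.0741 256.5965]] [[344.5271 330.4915]
 [318.0342 279.5886]
 [389.2371 319.7391]
 [360.8682 289.9029]]
```

```bash
python3 -m pendant '[-0.02,-0.003,-0.005,0,0,-0.0087,0.015,-0.035,-0.003,-0.005,0,0,-0.0087,0.015,-0.04,-0.003,-0.005,0,0,-0.0087,0.015,-0.045,-0.003,0,0,0,-0.0087,0.015,-0.05,-0.003,0,0,0,-0.0087,0.015,-0.05,-0.003,0,0,0,-0.0087,0.015,-0.045,-0.003,0,0,0,-0.0087,0.015,-0.04,-0.003,0,0,0,-0.0087,0.015,-0.03,-0.003,0,0,0,-0.0087,0.015,-0.02,-0.003,0,0,0,-0.0087,0.015]'; python3 -m pendant '[0,0,0,0,0,0,0.015,0,0,0,0,0,0,0.015]';python3 st.py | head -6
python3 - <<'E'
from h import *
s=observe();c=cam("wrist",s);im=get_image("wrist")[:,:,::-1];cv2.imwrite("pics/w6.png",im)
np.save("w6.npy",np.r_[s["position"],s["ee_rot"]])
t=np.array([.5613,-.1567,0]);Q=R.from_rotvec([0,0,.1641]).as_matrix()
P=lambda L:proj(c,t+np.array(L)@Q.T)
q=P([[0,-.042,.061]])[0];print(q,P([[-.045,-.08,.006],[-.045,.08,.006],[.045,-.08,.006],[.045,.08,.006]]))
x,y=int(q[0])-100,max(0,int(q[1])-75);print(x,y)
cr=cv2.resize(im[y:y+150,x:x+200],(800,600),interpolation=cv2.INTER_CUBIC)
cv2.imwrite("pics/w6c.png",cr)
E
```

```text
clock: 20.55
position: [0.5852, -0.3114, 0.2551]
ee_rot: [-2.032, -2.393, 0.003]
force: [0.2, 0.5, -2.5]
width: 0.324
gripper_force: 40.0
clock: 20.8
position: [0.5862, -0.308, 0.2559]
ee_rot: [-2.03, -2.396, 0.001]
force: [0.4, 1.3, -0.9]
width: 0.326
gripper_force: 40.0
j [ 0.4374  0.4873 -0.0531  1.4401  0.0263  1.2167  0.5464] clk 20.8 F [ 0.4212  1.3407 -0.8515] w 0.3257079346304321 39.97884213924408
pos [ 0.5862 -0.308   0.2559]
[[-0.1644  0.9864 -0.0016]
 [ 0.9864  0.1644  0.0009]
 [ 0.0012 -0.0015 -1.    ]]
TCP dock [-0.0147 -0.3745  0.2559] tip dock [-0.0147 -0.3745  0.2449] Mdock [[-0.0875  0.9962 -0.0016]
[321.6201  79.1091] [[275.3072 126.0267]
 [271.6739 -54.9383]
 [367.5648 126.216 ]
 [372.0397 -54.7457]]
221 4
```

View pics/w6c.png

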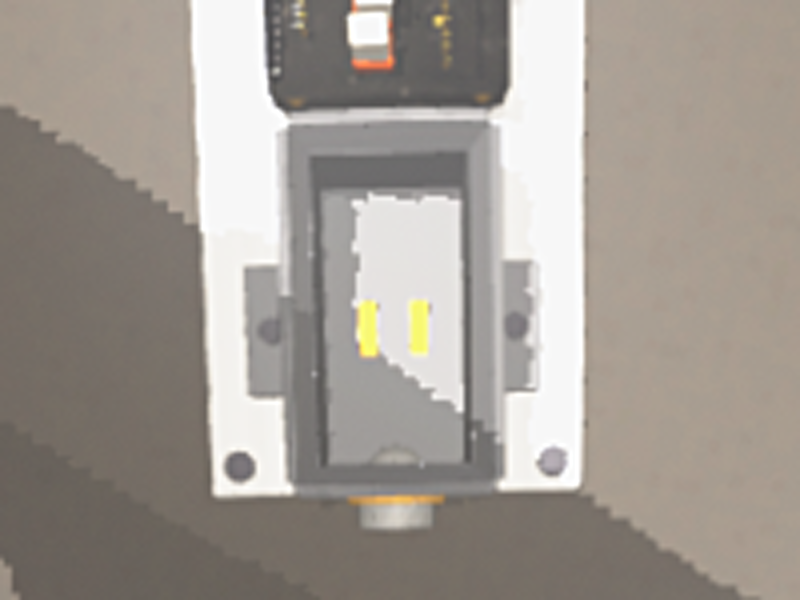

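The crop shows the empty bay clearly. Its floor runs between crop columns 326 and 464 with its far edge at row 190, and the plate's near corners are at (212,495) and (583,490). I compute the seat from these.

Run:
```python
from h import *
v=np.load("w6.npy");s=dict(position=v[:3],ee_rot=v[3:]);c=cam("wrist",s)
x=lambda q:[221+q[0]/4,4+q[1]/4]
P=onz(c,[x([212,495]),x([583,490])],.006);print(P,np.linalg.norm(P[0]-P[1]))
y=np.arctan2(P[1,1]-P[0,1],P[1,0]-P[0,0]);print("yaw",y)
T=onz(c,[x([240,466]),x([552,461])],.006)  # screw holes
y3=np.arctan2(T[1,1]-T[0,1],T[1,0]-T[0,0]);print("yaw holes",y3)
Q=R.from_rotvec([0,0,.164]).as_matrix();o=P.mean(0)*[1,1,0]
L=lambda q,z:(Q.T@(onz(c,[x(q)],z)[0]-o))[:2]
for n,q,z in [("holes",[396,463.5],.006),("floorL",[323,330],.01),("floorR",[464,330],.01),("floor+y",[390,190],.01),("rimL",[289,330],.061),("rimR",[499,330],.061),("rim+y",[393,122],.061),("rim-y",[393,492],.061),("tabs",[393,328],.006)]:
    print(n,L(q,z)*1e3)
print("o",o, "bay from plate",o+Q@[0,.038,0])
```

```text
[[ 0.5289 -0.2448  0.006 ]
 [ 0.618  -0.2287  0.006 ]] 0.09054288255235717
yaw 0.17912775132167075
yaw holes 0.18149401605665677
holes [-0.3536  6.7549]
floorL [-17.6198  37.3854]
floorR [15.6451 37.4426]
floor+y [-1.8404 68.5659]
rimL [-22.2355  33.1606]
rimR [20.8809 33.2355]
rim+y [-0.9336 73.1902]
rim-y [-0.8385  0.6682]
tabs [-1.1221 38.1815]
o [ 0.5735 -0.2367  0.    ] bay from plate [ 0.5673 -0.1992  0.    ]
```

```bash
python3 -m pendant '[0.02,-0.0005,0,0,0,-0.01,0.015,0.03,-0.0005,0,0,0,0,0.015,0.03,-0.0005,0,0,0,0,0.015,0.02,-0.0002,0,0,0,0,0.015,0.0097,0,0,0,0,0,0.015,0,0,0,0,0,0,0.015,0,0,0,0,0,0,0.015]'; python3 st.py | head -5
```

```text
clock: 21.72
position: [0.5655, -0.203, 0.2565]
ee_rot: [2.021, 2.405, -0.002]
force: [-0.4, -0.5, -2.2]
width: 0.325
gripper_force: 40.0
j [ 0.3161  0.3856 -0.0858  1.6013  0.0366  1.1568  0.3947] clk 21.725 F [-0.3557 -0.4888 -2.2476] w 0.32501365537133303 39.9786114692688
pos [ 0.5655 -0.203   0.2565]
[[-0.172   0.9851 -0.0009]
 [ 0.9851  0.172  -0.0011]
 [-0.001  -0.0011 -1.    ]]
```

```bash
python3 -m pendant '[0.0028,0.0015,0.01,0,0,0,0.015,0,0,0.02,0,0,0,0.015,0,0,0.02,0,0,0,0.015,0,0,0.02,0,0,0,0.015,0,0,0.015,0,0,0,0.015,0,0,0.008,0,0,0,0.015,0,0,0,0,0,0,0.015,0,0,0,0,0,0,0.015]'; python3 st.py | head -5
```

```text
clock: 22.72
position: [0.567, -0.1989, 0.1642]
ee_rot: [2.019, 2.406, -0.001]
force: [-0.9, 0.5, -1.9]
width: 0.319
gripper_force: 40.0
j [ 0.3113  0.4671 -0.0895  1.7177  0.05    0.9585  0.3768] clk 22.725 F [-0.9059  0.4534 -1.86  ] w 0.31914407758836333 39.97868478298187
pos [ 0.567  -0.1989  0.1642]
[[-0.1733  0.9849  0.0003]
 [ 0.9849  0.1733 -0.0007]
 [-0.0007  0.0001 -1.    ]]
```

```bash
python3 -m pendant '[-0.001,-0.0006,0.004,0,0,0,0.015,0,0,0.004,0,0,0,0.015,0,0,0.004,0,0,0,0.015,0,0,0.003,0,0,0,0.015,0,0,0,0,0,0,0.015]';  python3 -m pendant '[0,0,0.003,0,0,0,0.015,0,0,0.003,0,0,0,0.015,0,0,0,0,0,0,0.015]'
```

```text
clock: 23.35
position: [0.5659, -0.1998, 0.1482]
ee_rot: [-2.019, -2.406, 0.002]
force: [0.1, 0.6, -1.2]
width: 0.322
gripper_force: 40.0
clock: 23.72
position: [0.5659, -0.1998, 0.1422]
ee_rot: [-2.019, -2.406, 0.002]
force: [-0.8, -1.3, -1.6]
width: 0.325
gripper_force: 40.0
```

```bash
python3 -m pendant '[0,0,0.003,0,0,0,0.015,0,0,0.003,0,0,0,0.015,0,0,0,0,0,0,0.015]';  python3 -m pendant '[0,0,0.003,0,0,0,0.015,0,0,0.003,0,0,0,0.015,0,0,0,0,0,0,0.015]'; python3 st.py|head -5
```

```text
clock: 24.1
position: [0.5659, -0.1998, 0.1362]
ee_rot: [-2.019, -2.406, 0.002]
force: [-0.7, -1.3, -2.2]
width: 0.325
gripper_force: 40.0
clock: 24.48
position: [0.5659, -0.1998, 0.1302]
ee_rot: [-2.019, -2.406, 0.002]
force: [0.3, -0.4, -1.8]
width: 0.322
gripper_force: 40.0
j [ 0.3121  0.5042 -0.0884  1.7521  0.0557  0.889   0.3738] clk 24.475 F [ 0.2563 -0.381  -1.7654] w 0.32189843130356366 39.978598952293396
pos [ 0.5659 -0.1998  0.1302]
[[-0.1734  0.9849 -0.0014]
 [ 0.9849  0.1734 -0.0003]
 [-0.     -0.0014 -1.    ]]
```

```bash
python3 -m pendant '[0,0,0.003,0,0,0,0.015,0,0,0.003,0,0,0,0.015,0,0,0.003,0,0,0,0.015]' 55;  python3 -m pendant '[0,0,0.004,0,0,0,0.015,0,0,0.004,0,0,0,0.015,0,0,0.004,0,0,0,0.015]'; python3 -m pendant '[0,0,0.003,0,0,0,0.015,0,0,0.003,0,0,0,0.015]'; python3 st.py|head -5
```

```text
clock: 24.85
position: [0.5666, -0.1982, 0.1221]
ee_rot: [-2.018, -2.407, -0.001]
force: [-1.3, 6.2, 4.6]
width: 0.32
gripper_force: 55.0
clock: 25.22
position: [0.5665, -0.198, 0.1097]
ee_rot: [-2.017, -2.407, -0.001]
force: [-1.1, 5.7, 3.7]
width: 0.324
gripper_force: 55.0
clock: 25.48
position: [0.5663, -0.1981, 0.1034]
ee_rot: [-2.017, -2.407, -0.001]
force: [-0.3, 5.3, 0.6]
width: 0.323
gripper_force: 55.0
j [ 0.3102  0.536  -0.0888  1.7759  0.0596  0.8334  0.3693] clk 25.475 F [-0.3324  5.3262  0.5676] w 0.32263897016616283 54.978851079940796
pos [ 0.5663 -0.1981  0.1034]
[[-0.1748  0.9846 -0.0008]
 [ 0.9846  0.1748  0.0014]
 [ 0.0016 -0.0005 -1.    ]]
```

```bash
python3 -m pendant '[0,0,0.002,0,0,0,0.015,0,0,0.002,0,0,0,0.015]'; python3 -m pendant '[0,0,0.001,0,0,0,0.015,0,0,0.001,0,0,0,0.015]'
```

```text
clock: 25.72
position: [0.5659, -0.2, 0.0994]
ee_rot: [-2.019, -2.406, 0.002]
force: [-4.4, 6.1, 20.3]
width: 0.326
gripper_force: 55.0
clock: 25.98
position: [0.566, -0.2, 0.0993]
ee_rot: [2.02, 2.406, -0.001]
force: [-9.1, 6.3, 26.3]
width: 0.324
gripper_force: 55.0
```

The force rose at exactly the expected seat height (TCP z 0.0994), and the ball's side push let go at the same moment (y is back to -0.200). I release and retreat.

```bash
python3 -m pendant '[0,0,-0.001,0,0,0,0.04,0,0,0,0,0,0,0.07,0,0,0,0,0,0,0.08,0,0,0,0,0,0,0.08,0,0,-0.01,0,0,0,0.08,0,0,-0.02,0,0,0,0.08,0,0,-0.03,0,0,0,0.08,0,0,-0.03,0,0,0,0.08,0,0,-0.03,0,0,0,0.08,-0.03,0,-0.03,0,0,0,0.08]'; python3 -m pendant '[-0.03,0,0,0,0,0,0.08,-0.03,0,0,0,0,0,0.08,-0.02,0,0,0,0,0,0.08,0,0,0,0,0,0,0.08,0,0,0,0,0,0,0.08]'
python3 - <<'E'
from h import *
ims={n:get_image(n)[:,:,::-1] for n in("scene","side")}
s,d=cam("scene"),cam("side")
Q=R.from_rotvec([0,0,.175]).as_matrix();X=np.array([.566,-.2,0])+np.array([[a,b,.12] for a,b in((-.015,-.03),(-.015,.03),(.015,.03),(.015,-.03))])@Q.T
print(proj(s,X),proj(d,X))
m=np.zeros((600,800,3),np.uint8)
f=lambda im,x,y,w,h,k:cv2.resize(im[y:y+h,x:x+w],None,fx=k,fy=k,interpolation=cv2.INTER_CUBIC)
m[:600,:500]=f(ims["scene"],225,165,250,300,2)
m[:600,500:]=f(ims["side"],290,190,100,200,3)
cv2.imwrite("pics/end.png",m)
o=observe();print(o["position"],o["force"],o["clock"])
E
```

```text
clock: 27.22
position: [0.5718, -0.2269, 0.2506]
ee_rot: [-2.014, -2.41, -0.001]
force: [1.3, -1.1, -0.6]
width: 0.876
gripper_force: 0.0
clock: 27.85
position: [0.5854, -0.3066, 0.2485]
ee_rot: [-2.017, -2.407, 0.0]
force: [-1.1, 0.4, 0.5]
width: 0.871
gripper_force: 0.0
[[425.3729 234.0584]
 [390.5244 228.3946]
 [394.0059 221.3076]
 [427.9007 226.6887]] [[361.2413 276.962 ]
 [348.6495 257.8906]
 [363.8549 254.7919]
 [377.1305 273.4947]]
[ 0.5855 -0.3065  0.2487] [-0.7757 -0.4799 -1.2044] 27.95
```

View pics/end.png

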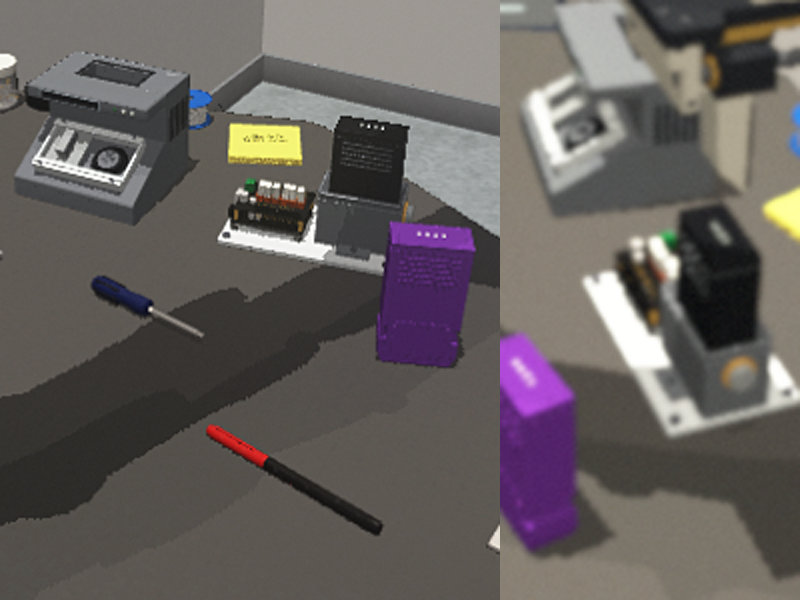

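The final picture shows the black pack standing upright and square in the bay, with its top at crop (372,125), within about 2 px of the predicted home position. The dock's well is empty, the button is uncovered and the other things are in place. I hand it in.

```bash
python3 -c "
from cell import *
print(sign_off())"
```

```text
the job is handed in; nothing more can be done
None
```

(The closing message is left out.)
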